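# Find the rocking corner of a jig plate and press its shim flat

## Robot

A 6-joint arm with a two-finger parallel gripper is mounted at the origin on a cart in front of the work surface, level with it; the furniture and walls round the work are solid. World frame = base frame: x ahead of the robot, y to its left, z up, the work surface at z = 0. Lengths are in m, angles in rad, forces in N, time in s.
With the tool pointing down it reaches from about 0.35 to 0.975 m from the base axis. Payload 4.9 kg.
Tool frame: the origin (TCP) lies at the very end of the fingers, on their centre line; the grasp point (between the pads) lies 19 mm behind it; y points along the fingers, z is the direction in which the jaws open and shut, and the axes are right-handed (so a half turn about y gives the same grasp; the last joint's range is limited). The gripper opens to 85 mm and grips with 20 to 120 N. Pads are 22 mm wide; open, the fingers measure 114 mm over their backs; the gripper's body (76 mm by 85 mm) begins 54 mm behind the grasp point. The pads swing forward as they close: fully open they stand 13 mm farther back than shut.
Start: joints at [-1.258, 0.053, 1.613, -0, 1.476, -0.119], TCP at [0.262, -0.568, 0.203] pointing down, gripper open.
Joint ranges: [-3.01, 3.01], [-1.01, 2.22], [0.06, 2.58], [-1.02, 4.17], [0.09, 2.62], [-3.14, 3.14]. Speed limits (rad/s): [2.57, 2.57, 3.14, 3.14, 3.14, 3.14].

## Interface

Orientations are given as a rotation vector (axis times angle).
In Python, from station import ctrl gives the robot as it stands.
- The arm moves only by the tool arm_command, never from a script. Its argument "steps" is a list of rows, each a list of 3 entries, a list of its own where there are three numbers: the shift along the tool's x, y, z in m, then the turn, a rotation vector about the tool's x, y, z in degrees, then the opening, from 0 (shut) to 1 (fully open). In form: [[[dx, dy, dz], [ax, ay, az], gripper], ...]. A call has 1 to 5 rows; each row is the pose to reach, as a shift and turn from the pose measured when the call began, along the tool's axes at that moment; what a row does not reach only later rows make up. A row lasts 1/10 s, in which the tool goes at most 50 mm and 8.59 degrees, less where a joint would pass 70% of its speed; a pose out of reach is approached as far as the arm can. A call with a gripper value outside its range is refused whole. The fingers move at their own pace and stop on an object; "force" is the grip in N (left out, the last holds). Time passes only in rows, so rows that repeat a pose let the fingers close. It gives the time, the measured TCP pose, the force and the opening at its end, in the units of the state.
- ctrl.get_obs(): the state, without advancing time (a new reading comes with each control period).
- ctrl.get_image(name): name is "scene" or "side" or "wrist"; returns a dict with "img" (400x640x3 uint8, red, green, blue), "camera_matrix" (3x3 intrinsics, pixels), "k1" (the pictures are not rectified: a ray, as slopes to the right and down, at radius r is drawn at 1 + k1 r^2 times it, then the intrinsics apply), "world_from_camera" (4x4, takes a point from camera to world coordinates). Camera axes: x right, y up, looking along -z (the intrinsics and any distortion apply to the point x, -y, -z); pixel columns grow to the right and rows downward; lengths in m; the calibration is good to about 2 mm. A picture is of the moment at which its call begins. There is no depth.
- ctrl.finish_job(): hands the job in, once; it reports no verdict.
Trained networks look in a picture, given as the dict that the camera call returned (one of the last four; its "shot" number tells which), for a name from the list of things; names that differ only in an ending like _2 or _b are one class to them, and where a whole thing is asked for, a point or a joint stands for the part that bears it (a point fixed in the world has none). Each returns a list of dicts, best first, with "confidence" (0 to 1); they miss things now and then, are a little off and sometimes report something else, mostly with a low value. They report only what shows in the picture. A call takes as long as a camera call.
- ctrl.boxes_of(picture, name): "position" ([row, column] in pixels, amid what is visible of it).
The state is a dict: "t": time; "q": joint angles; "dq": joint speeds; "effort": joint torques, N m; "tool_pos": TCP position; "tool_rot": TCP orientation; "contact_force": force on the tool from outside, world axes, zero at the start; "wrist_torque": the same for the moment, N m; "opening": finger opening in m.
Only numpy, scipy, OpenCV 4.12 (cv2) and the standard library are available. Lean on these libraries where they do the work, as an engineer would, in place of code of your own. Each camera call takes 0.05 s, during which the arm holds its last target.

## Task

The small aluminium jig plate in front of the probe station stands on four feet, and one of its corners rocks. Press down on the ringed marks at its corners, one at a time, until you find the one that clearly gives, then press the round shim button beside that corner all the way down, flat on its collar. Leave the other three shim buttons standing, do not lift or shift the plate, and leave the loose things round it where they are.

Things in the scene. Friction and masses are not known exactly. Their poses are not given: they have to be found in the camera images.
- base: dark steel base slab fixed to the table, 114 x 170 x 6 mm; origin under its centre; x points away from the robot, y to the robot's left, z up. Four round feet, 36 mm across, all alike, stand on it at x = +-42, y = +-70 mm; in the middle of each a collar, 16 mm across, reaches up to 37 mm above the table, level with the plate's top
- plate: loose aluminium jig plate, 84 (x) x 140 (y) x 9 mm, 0.35 kg, lying level on the four feet, its notched corners round their collars (2.5 mm play); its top is 37 mm above the table. Origin at the middle of its underside, axes as the base's. A boss, 30 mm across, 3 mm high, stands in its middle
- plate_mid (a point): middle of the plate's top face, at the foot of the boss. Three corners lie on hard seats and do not give. One, different from start to start, lies on a soft spring: pressed on its mark with 4 to 5 N the mark sinks about 3 mm (the plate tips about 0.09 rad); it springs back when let go
- mark_1 (a point): press mark at the front left (nearer the robot, robot's left) corner: thin engraved ring, 12 mm across, on the plate's top face, 18 mm in x and 40 mm in y from the plate's middle; moves with the plate
- mark_2 (a point): press mark at the front right corner: thin engraved ring, 12 mm across, on the plate's top face, 18 mm in x and 40 mm in y from the plate's middle; moves with the plate
- mark_3 (a point): press mark at the back left corner: thin engraved ring, 12 mm across, on the plate's top face, 18 mm in x and 40 mm in y from the plate's middle; moves with the plate
- mark_4 (a point): press mark at the back right corner: thin engraved ring, 12 mm across, on the plate's top face, 18 mm in x and 40 mm in y from the plate's middle; moves with the plate
- shim_spot_1 (a point): top centre of the standing shim button at the front left (nearer the robot, robot's left) corner, 52 mm above the table; fixed to the base, does not go down with the button. The button is a steel cap, 16 mm across, 6 mm high, with a 9 mm gap below it; pushed straight down with about 8 N it slides until it lies flat on the collar (top then 43 mm above the table) and stays down, which puts a hard seat under a loose corner
- shim_spot_2 (a point): top centre of the standing shim button at the front right corner, 52 mm above the table; fixed to the base, does not go down with the button. The button is a steel cap, 16 mm across, 6 mm high, with a 9 mm gap below it; pushed straight down with about 8 N it slides until it lies flat on the collar (top then 43 mm above the table) and stays down, which puts a hard seat under a loose corner
- shim_spot_3 (a point): top centre of the standing shim button at the back left corner, 52 mm above the table; fixed to the base, does not go down with the button. The button is a steel cap, 16 mm across, 6 mm high, with a 9 mm gap below it; pushed straight down with about 8 N it slides until it lies flat on the collar (top then 43 mm above the table) and stays down, which puts a hard seat under a loose corner
- shim_spot_4 (a point): top centre of the standing shim button at the back right corner, 52 mm above the table; fixed to the base, does not go down with the button. The button is a steel cap, 16 mm across, 6 mm high, with a 9 mm gap below it; pushed straight down with about 8 N it slides until it lies flat on the collar (top then 43 mm above the table) and stays down, which puts a hard seat under a loose corner
- shim_a (a joint): how far shim button a is pressed down (m): 0 standing, 0.009 flat on its collar. The letters are not tied to places: which corner button a stands at differs from start to start
- shim_b (a joint): how far shim button b is pressed down (m): 0 standing, 0.009 flat on its collar. The letters are not tied to places: which corner button b stands at differs from start to start
- shim_c (a joint): how far shim button c is pressed down (m): 0 standing, 0.009 flat on its collar. The letters are not tied to places: which corner button c stands at differs from start to start
- shim_d (a joint): how far shim button d is pressed down (m): 0 standing, 0.009 flat on its collar. The letters are not tied to places: which corner button d stands at differs from start to start
- kapton_roll: roll of amber tape lying flat, 60 mm across, 16 mm high; origin under its centre; stands near the jig, to be left alone
- cal_box: flat blue box, 50 x 50 x 13 mm; origin under its centre; stands near the jig, to be left alone
- spare_objective: microscope objective standing upright, 33 mm across, 57 mm tall; origin under its centre; stands near the jig, to be left alone
- bubble_level: round bubble level, 30 mm across, 9 mm high; origin under its centre; stands near the jig, to be left alone

How it is judged:
On the way:
1. the loose corner is pressed until the plate clearly tips, with all shim buttons still standing (angle between plate's own z axis and vertical above 0.05 rad and value of joint each of shim_c, shim_a, shim_b, shim_d below 0.002 m), for 0.05 s.
At the end, for the whole second after the job is handed in: the shim button at the corner that rocked is down by more than 7.5 of its 9 mm, the other three are down by less than 2 mm, and the plate lies level (within 0.015 rad), at rest, within 8 mm of where it was (value of joint shim_c above 0.0075 m and value of joint each of shim_a, shim_b, shim_d below 0.002 m and angle between plate's own z axis and vertical below 0.015 rad and linear speed of plate below 0.01 m/s and distance of plate_mid from where it was at the start of the episode below 0.008 m); the robot touches nothing.
It fails at once if a shim button at a sound corner is pressed down by more than 2 mm (value of joint any of shim_a, shim_b, shim_d above 0.002 m).
It fails at once if the plate is lifted off its feet (its middle rises more than 8 mm) or shifted by more than 12 mm (height (world z) of plate_mid above 0.045 m or distance of plate_mid from where it was at the start of the episode above 0.012 m).
It fails at once if one of the loose things round the plate is moved by more than 20 mm (distance of any of kapton_roll, cal_box, spare_objective, bubble_level from where it was at the start of the episode above 0.02 m).
It also fails if it takes over 48 s, if anything falls off the work surface, if the arm or the gripper's body presses on something with over 40 N, if the wrist force passes 120 N, or if a joint passes its speed limit or range.

## Working session

There is one attempt and no reset: what is moved stays moved. The work goes in short steps, Python scripts to look and compute and a tool call to move; the robot and the scene stay as the last step left them, time stands still between calls to the robot, and variables do not carry over. Pictures are saved under pics/ and viewed, and the job is handed in when it is done.

Besides the shell and the picture viewer there is one more tool, called after "Call:" as name(argument=value, ...), one argument or row to a line, values as JSON. arm_command: Moves the arm, as the interface text tells. Its arguments: {"type":"object","properties":{"steps":{"type":"array"},"force":{"type":"number"}},"required":["steps"]}

```bash
ls; mkdir -p pics
cat > h.py <<'E'
import numpy as np,cv2
from station import ctrl
def pix2ray(im,rc):
    K=np.array(im["camera_matrix"]);T=np.array(im["world_from_camera"])
    u=(rc[1]-K[0,2])/K[0,0];v=(rc[0]-K[1,2])/K[1,1]
    x,y=u,v
    for _ in range(30):
        f=1+im["k1"]*(x*x+y*y);x,y=u/f,v/f
    return T[:3,3],T[:3,:3]@np.array([x,-y,-1])
def onz(im,rc,z):
    o,d=pix2ray(im,rc);return o+d*(z-o[2])/d[2]
def proj(im,p):
    K=np.array(im["camera_matrix"]);T=np.array(im["world_from_camera"])
    c=T[:3,:3].T@(np.array(p)-T[:3,3]);x,y=c[0]/-c[2],-c[1]/-c[2]
    f=1+im["k1"]*(x*x+y*y);return np.array([K[1,1]*y*f+K[1,2],K[0,0]*x*f+K[0,2]])
def save(im,n):cv2.imwrite("pics/"+n+".png",cv2.cvtColor(im["img"],cv2.COLOR_RGB2BGR))
E
python3 - <<'E'
from h import *
for n in ["scene","side","wrist"]:
    im=ctrl.get_image(n);save(im,n+"0")
    print(n,np.round(im["world_from_camera"],3).tolist(),im["k1"])
    for c,z in [("plate",.037),("mark_1",.037),("shim_spot_1",.052),("shim_a",.049),("base",.0),("kapton_roll",.016),("cal_box",.013),("spare_objective",.057),("bubble_level",.009)]:
        try:
            for d in ctrl.boxes_of(im,c)[:6]:print(c,np.round(d["position"]),round(d["confidence"],2),np.round(onz(im,d["position"],z),3))
        except Exception as e:print(c,e)
print(ctrl.get_obs())
E
```

```text
pics
scene [[-0.872, 0.282, -0.401, 0.048], [-0.49, -0.461, 0.74, 0.543], [0.024, 0.841, 0.54, 0.607], [0.0, 0.0, 0.0, 1.0]] 0.01918915981295441
plate [196. 339.] 0.86 [ 0.448 -0.281  0.037]
mark_1 [192. 342.] 0.62 [ 0.448 -0.299  0.037]
shim_spot_1 [212. 334.] 0.87 [ 0.418 -0.202  0.052]
shim_a [200. 309.] 0.37 [ 0.485 -0.217  0.049]
base [212. 337.] 0.9 [ 0.447 -0.273  0.   ]
kapton_roll [241. 312.] 0.85 [ 0.431 -0.136  0.016]
spare_objective [246. 288.] 0.93 [ 0.433 -0.055  0.057]
bubble_level [269. 311.] 0.55 [ 0.394 -0.07   0.009]
side [[0.803, 0.328, -0.498, 0.015], [-0.596, 0.407, -0.693, -0.811], [-0.025, 0.852, 0.522, 0.523], [0.0, 0.0, 0.0, 1.0]] -0.0420668043961839
plate [266. 341.] 0.65 [ 0.396 -0.352  0.037]
plate [242. 356.] 0.62 [ 0.457 -0.319  0.037]
mark_1 [240. 358.] 0.88 [ 0.461 -0.317  0.037]
mark_1 [265. 338.] 0.59 [ 0.395 -0.349  0.037]
shim_spot_1 [264. 338.] 0.84 [ 0.384 -0.36   0.052]
shim_spot_1 [246. 358.] 0.57 [ 0.437 -0.345  0.052]
shim_a [240. 396.] 0.64 [ 0.5   -0.367  0.049]
shim_a [224. 303.] 0.55 [ 0.407 -0.238  0.049]
base [265. 342.] 0.79 [ 0.429 -
[... 305 characters left out ...]
8, 0.948, 0.373], [0.0, 0.0, 0.0, 1.0]] -0.05583906732619935
{'t': 1.5, 'q': array([-1.25799430e+00,  5.27095952e-02,  1.61287002e+00,  2.84806447e-05,
        1.47599843e+00, -1.18992936e-01]), 'dq': array([ 0.00015132, -0.00132712,  0.00033814, -0.00189573, -0.00055488,
        0.00126378]), 'effort': array([ 1.01667869e-03, -3.93670678e+01, -3.70450723e+01, -6.50226343e-05,
        5.60899989e-04,  1.12552109e-05]), 'tool_pos': array([ 0.26157465, -0.56762539,  0.20331555]), 'tool_rot': array([-0.43479984,  1.98266765, -1.98269158]), 'contact_force': array([0.29649667, 0.74425984, 0.61948636]), 'wrist_torque': array([-0.01440332,  0.01310566,  0.01298931]), 'opening': 0.08562851245644028}
```

View images.

```bash
python3 -c "
import cv2,numpy as np
a=cv2.imread('pics/scene0.png')[120:320,220:440];b=cv2.imread('pics/side0.png')[150:350,220:440]
cv2.imwrite('pics/c0.png',np.vstack([cv2.resize(x,None,fx=3,fy=3,interpolation=3)[:300*2] for x in [a]]))
cv2.imwrite('pics/c1.png',cv2.resize(b,None,fx=3,fy=3,interpolation=3))"
```

```text
(no output)
```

View pics/c0.png

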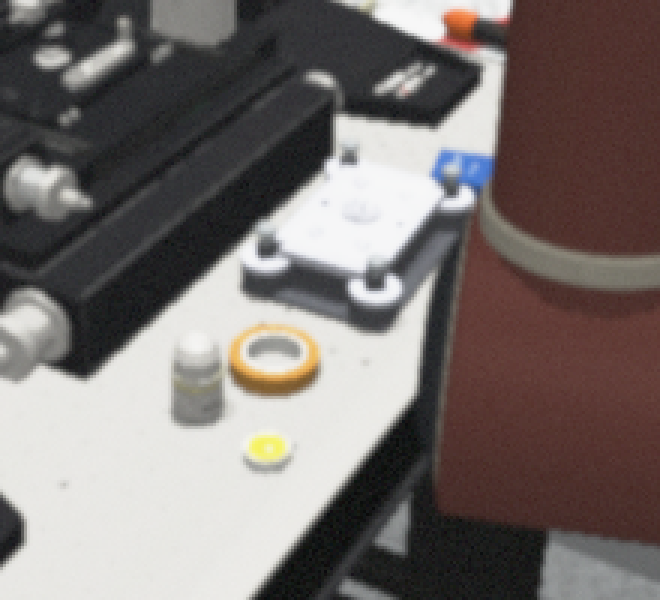

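View pics/c1.png

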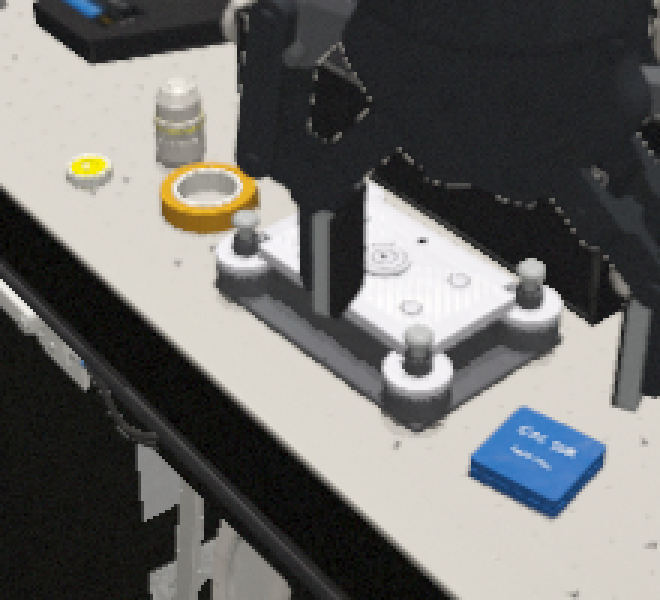

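View pics/scene0.png

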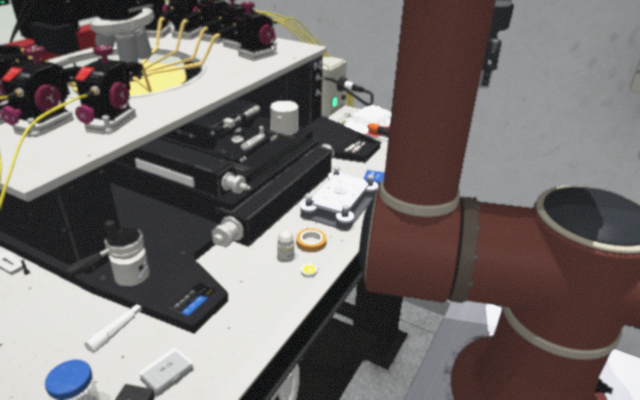

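Run:
```python
from h import *
from scipy.optimize import least_squares
a=ctrl.get_image("scene");b=ctrl.get_image("side")
S=[((208.3,345),(-.042,.07)),((197.7,308.7),(.042,.07)),((177.3,370.3),(-.042,-.07)),((169.3,336.7),(.042,-.07))]
D=[((221.7,302.3),(-.042,.07)),((260.7,359.3),(-.042,-.07)),((238.7,397),(.042,-.07))]
for im,L in((a,S),(b,D)):
    for rc,l in L: print(np.round(onz(im,rc,.051),4))
def W(p,l,z):
    c,s=np.cos(p[2]),np.sin(p[2]);return [p[0]+c*l[0]-s*l[1],p[1]+s*l[0]+c*l[1],z]
for sets in ([(a,S)],[(b,D)],[(a,S),(b,D)]):
    f=lambda p:np.concatenate([proj(im,W(p,l,.051))-rc for im,L in sets for rc,l in L])
    r=least_squares(f,[.45,-.28,0]);print(r.x,np.round(r.fun,1))
p=r.x
for n,l in dict(m1=(-.018,.04),m2=(-.018,-.04),m3=(.018,.04),m4=(.018,-.04)).items():
    w=W(p,l,.037);print(n,np.round(w,4),proj(a,w),proj(b,w))
for n,l in dict(s1=(-.042,.07),s2=(-.042,-.07),s3=(.042,.07),s4=(.042,-.07)).items():
    print(n,np.round(W(p,l,.052),4))
from scipy.spatial.transform import Rotation as R
o=ctrl.get_obs();print(o["t"],R.from_rotvec(o["tool_rot"]).as_matrix().round(3))
```

```text
[ 0.4049 -0.2251  0.051 ]
[ 0.4878 -0.2214  0.051 ]
[ 0.4135 -0.3674  0.051 ]
[ 0.4948 -0.3604  0.051 ]
[ 0.4099 -0.2334  0.051 ]
[ 0.4158 -0.3729  0.051 ]
[ 0.5001 -0.368   0.051 ]
[ 0.45027832 -0.29356974  0.05318639] [-0.1  0.3 -0.1 -0.3  0.5  0.3 -0.3 -0.3]
[ 0.4548545  -0.30073936  0.04543061] [-0.1 -0.3 -0.2  0.   0.2  0.3]
[ 0.45378866 -0.29946089  0.05509299] [-2.   0.1 -1.8 -0.3 -1.1 -0.1 -1.7 -0.5 -0.  -1.4 -0.4 -0.6 -0.2 -0.7]
m1 [ 0.4336 -0.2605  0.037 ] [202.04039632 340.10027747] [230.62501817 323.22936225]
m2 [ 0.438  -0.3404  0.037 ] [184.99214614 354.77305651] [252.17695165 356.11743617]
m3 [ 0.4696 -0.2585  0.037 ] [197.72530272 324.74192677] [222.68320066 338.89174664]
m4 [ 0.474  -0.3384  0.037 ] [181.10513735 340.07123232] [243.20071736 372.00706591]
s1 [ 0.408  -0.2319  0.052 ]
s2 [ 0.4157 -0.3717  0.052 ]
s3 [ 0.4919 -0.2273  0.052 ]
s4 [ 0.4996 -0.367   0.052 ]
1.6 [[-0.908 -0.     0.418]
 [-0.418  0.    -0.908]
 [ 0.    -1.    -0.   ]]
```

View pics/wrist0.png

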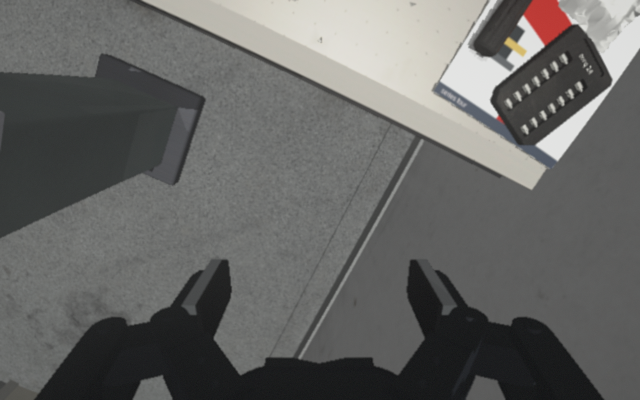

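View pics/side0.png

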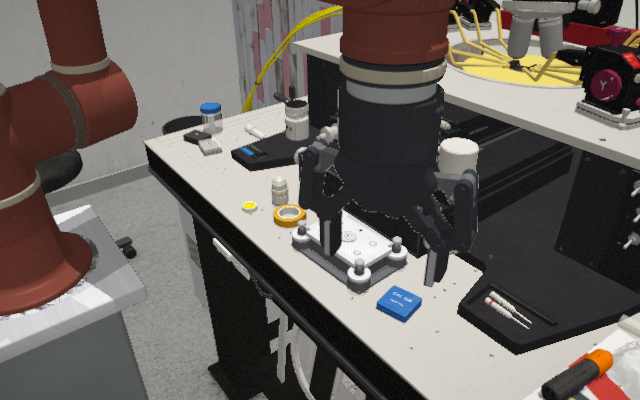

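Call:
arm_command(
  steps=[
    [[-0.04, 0, -0.024], [0, 0, 0], 0],
    [[-0.08, 0, -0.048], [0, 0, 0], 0],
    [[-0.12, 0, -0.072], [0, 0, 0], 0],
    [[-0.16, 0, -0.096], [0, 0, 0], 0],
    [[-0.2, 0, -0.12], [0, 0, 0], 0],
  ],
)

```text
t: 2.1
tool_pos: [0.3937, -0.3734, 0.2035]
tool_rot: [-0.434, 1.982, -1.983]
contact_force: [0.4, 0.2, 0.7]
opening: 0.0122
```

Run:
```python
from h import *
im=ctrl.get_image("wrist");save(im,"w1");save(ctrl.get_image("side"),"s1")
o=ctrl.get_obs();print(o)
```

```text
{'t': 2.2, 'q': array([-8.91730418e-01, -1.46100218e-01,  1.80480874e+00,  1.66590297e-03,
        1.48293153e+00,  2.41016369e-01]), 'dq': array([-0.07173914,  0.02480086, -0.02336257, -0.05359758, -0.02003939,
       -0.04788565]), 'effort': array([  1.79165158, -31.24355078, -36.85649157,   0.32642405,
         0.109611  ,   0.28779854]), 'tool_pos': array([ 0.3954409 , -0.37098925,  0.20347866]), 'tool_rot': array([-0.43875745,  1.97924187, -1.97766246]), 'contact_force': array([ 0.72558531, -1.13018168, -0.41206817]), 'wrist_torque': array([-0.04226032,  0.00630134,  0.00333504]), 'opening': 5.200869911733196e-05}
```

View pics/w1.png

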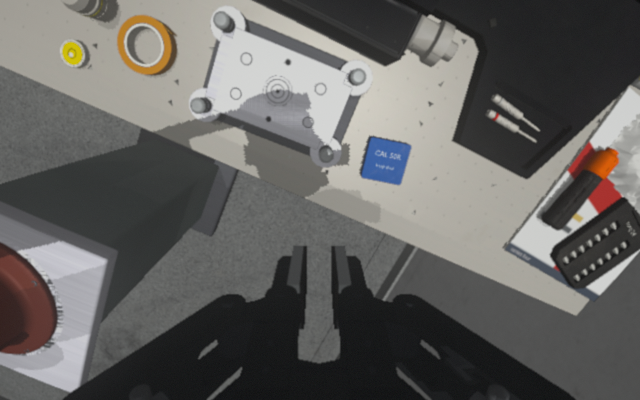

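View pics/s1.png

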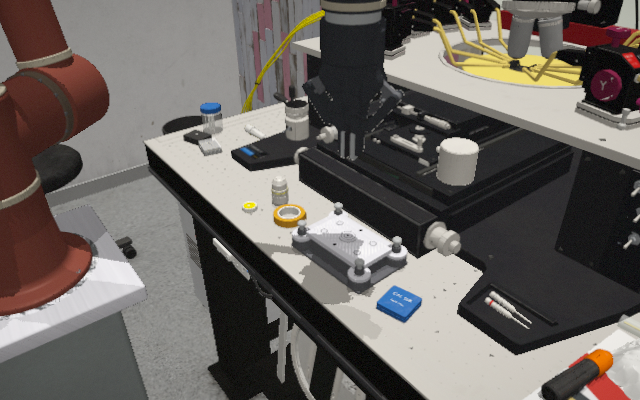

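Run:
```python
from h import *
im=ctrl.get_image("wrist");save(im,"w2")
for c,z in (("mark_1",.037),("shim_a",.049),("shim_spot_1",.052)):
    for d in ctrl.boxes_of(im,c)[:6]:print(c,np.round(d["position"],1),round(d["confidence"],2),np.round(onz(im,d["position"],z),4))
np.save("w2.npy",im,allow_pickle=True)
b=im["img"][0:170,180:380,::-1]
cv2.imwrite("pics/w2c.png",cv2.resize(b,None,fx=4,fy=3.5,interpolation=3)[:600])
o=ctrl.get_obs();print(o["t"],o["tool_pos"],o["dq"].round(4),proj(im,o["tool_pos"]))
```

```text
mark_1 [ 88.5 278.7] 0.62 [ 0.4584 -0.2969  0.037 ]
mark_1 [ 52.  298.7] 0.48 [ 0.4987 -0.3014  0.037 ]
mark_1 [ 23.8 226.3] 0.26 [ 0.4929 -0.2263  0.037 ]
shim_a [107.5 201.4] 0.69 [ 0.4093 -0.2342  0.049 ]
shim_a [ 23.7 223.5] 0.65 [ 0.491  -0.2278  0.049 ]
shim_a [153.3 324.6] 0.62 [ 0.4196 -0.3672  0.049 ]
shim_a [ 78.2 359.5] 0.46 [ 0.5012 -0.3663  0.049 ]
shim_a [ 88.8 277.2] 0.3 [ 0.4579 -0.2971  0.049 ]
shim_spot_1 [ 51.  294.2] 0.72 [ 0.4964 -0.2987  0.052 ]
2.4 [ 0.39261334 -0.37564599  0.20340992] [-0.0192  0.0041 -0.0036  0.0005  0.0008  0.0019] [244.29219161 322.72937183]
```

View pics/w2c.png

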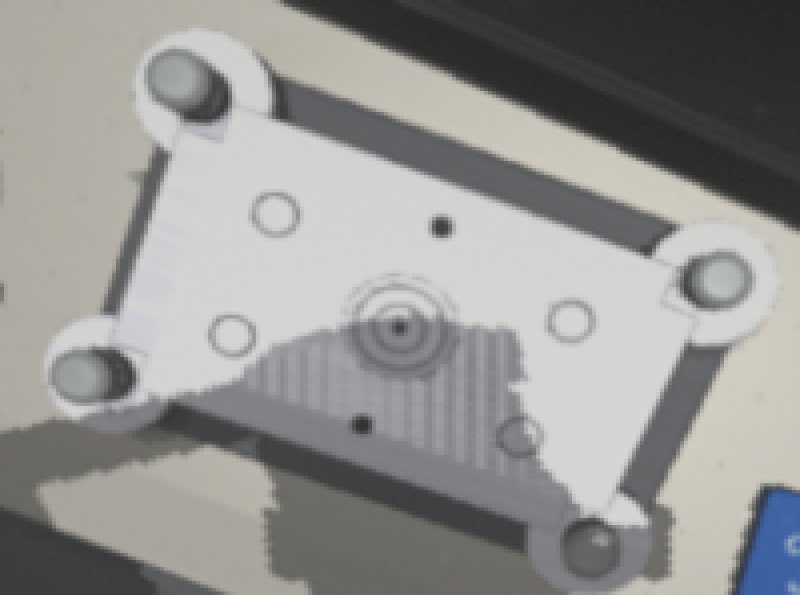

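```bash
cat > fit.py <<'E'
from h import *
from scipy.optimize import least_squares
L=dict(m1=(-.018,.04),m2=(-.018,-.04),m3=(.018,.04),m4=(.018,-.04),s1=(-.042,.07),s2=(-.042,-.07),s3=(.042,.07),s4=(.042,-.07))
Z=lambda n:.037 if n[0]=='m' else .052
def W(p,n):
    l=L[n];c,s=np.cos(p[2]),np.sin(p[2]);return np.array([p[0]+c*l[0]-s*l[1],p[1]+s*l[0]+c*l[1],Z(n)])
def fit(im,P):
    r=least_squares(lambda p:np.concatenate([proj(im,W(p,n))-P[n] for n in P]),[.45,-.29,0.05])
    return r.x,r.fun
E
python3 - <<'E'
from fit import *
im=np.load("w2.npy",allow_pickle=True).item()
C=dict(s3=(178,72),s1=(80,372),s4=(723,277),s2=(590,548),m3=(275,214),m1=(232,335),m4=(570,321),m2=(520,437))
P={n:np.array([c[1]/3.5,180+c[0]/4]) for n,c in C.items()}
p,f=fit(im,P);print(p,f.round(1))
for k in 'ms': print(k,fit(im,{n:P[n] for n in P if n[0]==k})[0])
for n in P:print(n,W(p,n).round(4),onz(im,P[n],Z(n)).round(4))
E
```

```text
[ 0.4550052  -0.30025544  0.0532614 ] [ 0.2 -0.8  0.6 -1.1  0.2  0.3  1.7  0.5 -0.8  0.4 -0.7  0.1 -0.5  0.5
 -0.6  0.1]
m [ 0.45430987 -0.3002328   0.05643615]
s [ 0.45564027 -0.30027705  0.0525809 ]
s3 [ 0.4932 -0.2281  0.052 ] [ 0.4937 -0.2287  0.052 ]
s1 [ 0.4093 -0.2326  0.052 ] [ 0.4104 -0.2334  0.052 ]
s4 [ 0.5007 -0.3679  0.052 ] [ 0.5007 -0.3675  0.052 ]
s2 [ 0.4168 -0.3724  0.052 ] [ 0.4182 -0.3711  0.052 ]
m3 [ 0.4709 -0.2594  0.037 ] [ 0.47   -0.2592  0.037 ]
m1 [ 0.4349 -0.2613  0.037 ] [ 0.4342 -0.2614  0.037 ]
m4 [ 0.4751 -0.3392  0.037 ] [ 0.4745 -0.339   0.037 ]
m2 [ 0.4392 -0.3412  0.037 ] [ 0.4386 -0.3413  0.037 ]
```

```bash
cat > d.py <<'E'
import sys
from fit import *
from scipy.spatial.transform import Rotation as R
p=[.4547,-.3003,.0545]
o=ctrl.get_obs()
n=sys.argv[1];z=float(sys.argv[2])
w=W(p,n);w[2]=z
print(o["t"],o["tool_pos"].round(4),o["contact_force"].round(1))
Rm=R.from_rotvec(o["tool_rot"]).as_matrix()
print("target",w.round(4),"tool delta",(Rm.T@(w-o["tool_pos"])).round(4),Rm.round(3)[:,1],Rm[:,2].round(3))
E
python3 d.py m2 .06
```

```text
2.4 [ 0.3926 -0.3756  0.2034] [-0.3 -0.4 -0.9]
target [ 0.4389 -0.3412  0.06  ] tool delta [-0.0565  0.1434 -0.012 ] [-0. -0. -1.] [ 0.418 -0.909  0.   ]
```

Call:
arm_command(
  steps=[
    [[-0.0284, 0.03, -0.006], [0, 0, 0], 0],
    [[-0.0565, 0.07, -0.012], [0, 0, 0], 0],
    [[-0.0565, 0.11, -0.012], [0, 0, 0], 0],
    [[-0.0565, 0.1434, -0.012], [0, 0, 0], 0],
    [[-0.0565, 0.1434, -0.012], [0, 0, 0], 0],
  ],
)

```text
t: 2.9
tool_pos: [0.4349, -0.339, 0.0539]
tool_rot: [-0.44, 1.996, -1.977]
contact_force: [0.0, 0.5, -0.3]
opening: -0.0002
```

```bash
python3 d.py m2 .04
python3 - <<'E'
from h import *
a=ctrl.get_image("side");w=ctrl.get_image("wrist")
s=cv2.resize(a["img"][170:330,260:440],None,fx=3,fy=3,interpolation=3)[:400]
save({"img":cv2.resize(w["img"][:,100:540],None,fx=1.4,fy=1.4)},"w3");save({"img":s},"s3")
E
```

```text
2.9 [ 0.4349 -0.339   0.0539] [ 0.   0.5 -0.3]
target [ 0.4389 -0.3412  0.04  ] tool delta [-0.0028  0.0138  0.0039] [-0.008  0.008 -1.   ] [ 0.416 -0.909 -0.011]
```

View pics/w3.png

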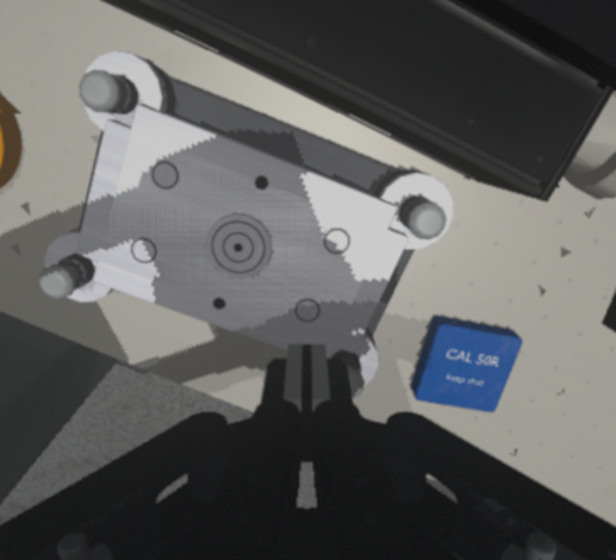

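View pics/s3.png

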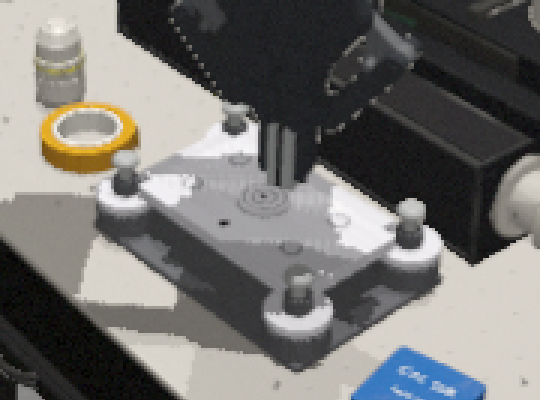

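Call:
arm_command(
  steps=[
    [[-0.0028, -0.002, 0.0039], [0, 0, 0], 0],
    [[-0.0028, -0.002, 0.0039], [0, 0, 0], 0],
    [[-0.0028, -0.002, 0.0039], [0, 0, 0], 0],
  ],
)

```text
t: 3.3
tool_pos: [0.4435, -0.346, 0.0644]
tool_rot: [-0.431, 1.981, -1.987]
contact_force: [0.5, -0.5, -0.2]
opening: -0.0002
```

```bash
python3 d.py m2 .04
python3 - <<'E'
from fit import *
a=ctrl.get_image("side");w=ctrl.get_image("wrist")
s=cv2.resize(a["img"][170:330,260:440],None,fx=3,fy=3,interpolation=3)[:400]
save({"img":s},"s4");save(w,"w4")
o=ctrl.get_obs()
print(o["dq"].round(3),(proj(a,o["tool_pos"])-[170,260])*3,(proj(a,W([.4547,-.3003,.0545],"m2"))-[170,260])*3)
print(proj(w,o["tool_pos"]),proj(w,W([.4547,-.3003,.0545],"m2")),proj(w,W([.4547,-.3003,.0545],"m1")))
E
```

```text
3.3 [ 0.4435 -0.346   0.0644] [ 0.5 -0.5 -0.2]
target [ 0.4389 -0.3412  0.04  ] tool delta [ 0.0022  0.0244 -0.0064] [ 0.002 -0.003 -1.   ] [ 0.416 -0.909  0.003]
[ 0.003  0.006  0.013 -0.    -0.001  0.   ] [207.14361478 302.6887323 ] [246.64307294 290.64604868]
[237.34437094 317.04661537] [223.39613771 309.43436372] [182.310893   196.10900185]
```

View pics/s4.png

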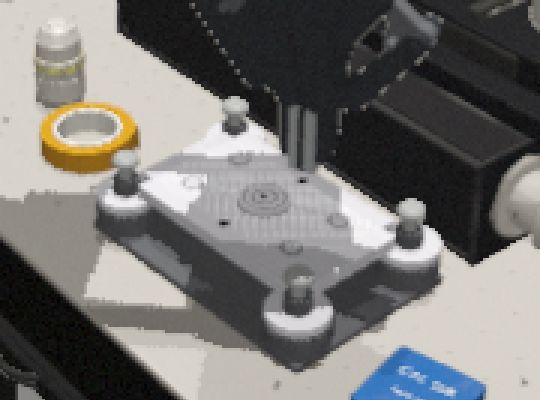

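View pics/w4.png

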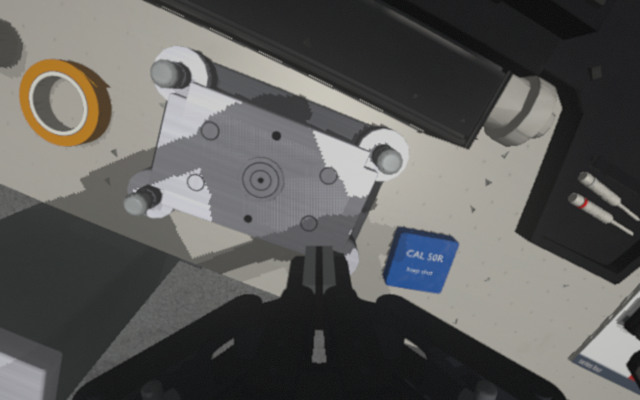

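```bash
python3 d.py m2 .04
python3 - <<'E'
from fit import *
a=ctrl.get_image("side")
s=cv2.resize(a["img"][170:330,260:440],None,fx=3,fy=3,interpolation=3)[:400]
o=ctrl.get_obs()
for z in (0,.01,.02,.03):
    q=(proj(a,o["tool_pos"]+[0,0,z])-[170,260])*3;print(z,q); cv2.circle(s,(int(q[1]),int(q[0])),3,(255,0,0),1)
save({"img":s},"s5")
print(a["camera_matrix"],o["dq"].round(3),o["tool_pos"],o["opening"],o["q"])
E
```

```text
3.4 [ 0.4429 -0.3452  0.0633] [ 1.2 -1.  -0.5]
target [ 0.4389 -0.3412  0.04  ] tool delta [ 0.002   0.0233 -0.0053] [ 0.    -0.001 -1.   ] [ 0.416 -0.909  0.001]
0 [207.65985837 301.96307439]
0.01 [192.00231625 302.49806551]
0.02 [176.12834875 303.03900082]
0.03 [160.03390428 303.58595906]
[[496.59131985   0.         311.25534499]
 [  0.         496.59131985 199.82237081]
 [  0.           0.           1.        ]] [ 0.002  0.005  0.009  0.    -0.003 -0.001] [ 0.44272331 -0.34485679  0.06286658] -0.00016453196041326857 [-7.94104437e-01  3.08708227e-02  1.88032133e+00 -5.24667406e-04
  1.22986943e+00  3.47597175e-01]
```

View pics/s5.png

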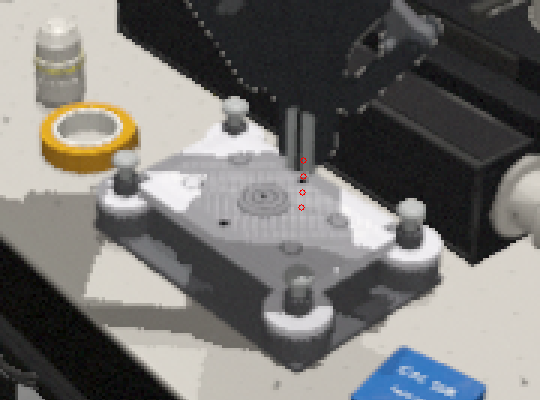

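Run:
```python
from fit import *
from scipy.spatial.transform import Rotation as R
a=ctrl.get_image("wrist");o=ctrl.get_obs()
Rm=R.from_rotvec(o["tool_rot"]).as_matrix()
s=cv2.resize(a["img"][180:320,220:420],None,fx=4,fy=4,interpolation=3)
for z in (0,.01,.02,.03):
  for x in (-.011,.011):
    q=(proj(a,o["tool_pos"]-Rm[:,1]*z+Rm[:,0]*x)-[180,220])*4;print(z,x,q); cv2.circle(s,(int(q[1]),int(q[0])),3,(255,0,0),1)
save({"img":s},"w5")
print(o["tool_pos"])
```

```text
0 -0.011 [161.941204   389.30049852]
0 0.011 [294.76831526 389.53578985]
0.01 -0.011 [189.25077459 389.08532278]
0.01 0.011 [327.81595567 389.34306807]
0.02 -0.011 [219.67864816 388.84587905]
0.02 0.011 [364.43815701 389.1298691 ]
0.03 -0.011 [253.78391338 388.57787618]
0.03 0.011 [405.23489154 388.89282774]
[ 0.442577   -0.34464993  0.06253252]
```

View pics/w5.png

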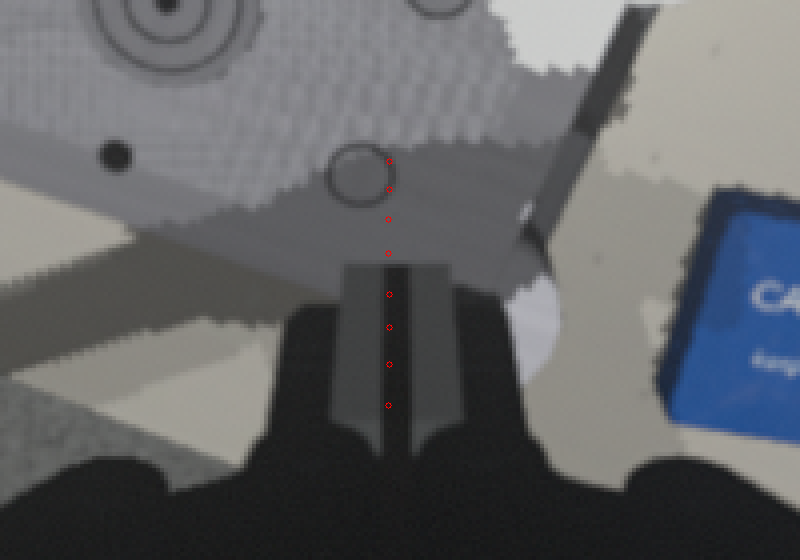

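Call:
arm_command(
  steps=[
    [[0.001, 0.007, -0.0025], [0, 0, 0], 0],
    [[0.0018, 0.014, -0.005], [0, 0, 0], 0],
    [[0.0018, 0.0205, -0.005], [0, 0, 0], 0],
    [[0.0018, 0.0205, -0.005], [0, 0, 0], 0],
    [[0.0018, 0.0205, -0.005], [0, 0, 0], 0],
  ],
)

```text
t: 4.0
tool_pos: [0.4386, -0.3406, 0.0415]
tool_rot: [-0.434, 1.985, -1.984]
contact_force: [-0.2, 0.3, 1.1]
opening: -0.0
```

```bash
cat > look.py <<'E'
import sys
from fit import *
o=ctrl.get_obs();a=ctrl.get_image("side")
s=cv2.resize(a["img"][170:330,260:440],None,fx=3,fy=3,interpolation=3)[:400]
q=(proj(a,o["tool_pos"])-[170,260])*3; cv2.circle(s,(int(q[1]),int(q[0])),3,(255,0,0),1)
save({"img":s},sys.argv[1])
E
python3 look.py s6;python3 d.py m2 .037
```

```text
4.05 [ 0.4388 -0.3409  0.0419] [-0.9 -0.3  0.6]
target [ 0.4389 -0.3412  0.037 ] tool delta [0.0001 0.0049 0.0003] [-0.001 -0.    -1.   ] [ 0.416 -0.909  0.   ]
```

View pics/s6.png

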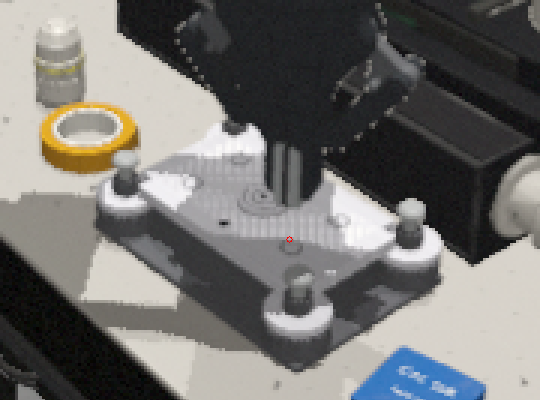

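Call:
arm_command(
  steps=[
    [[0, 0.003, 0], [0, 0, 0], 0],
    [[0, 0.005, 0], [0, 0, 0], 0],
    [[0, 0.005, 0], [0, 0, 0], 0],
  ],
)

```text
t: 4.35
tool_pos: [0.4387, -0.3408, 0.0366]
tool_rot: [-0.433, 1.985, -1.984]
contact_force: [0.0, 0.1, -0.6]
opening: 0.0002
```

Call:
arm_command(
  steps=[
    [[0, 0.002, 0], [0, 0, 0], 0],
    [[0, 0.002, 0], [0, 0, 0], 0],
  ],
)

```text
t: 4.55
tool_pos: [0.4386, -0.3406, 0.0343]
tool_rot: [-0.434, 1.985, -1.984]
contact_force: [0.0, 0.1, 0.2]
opening: 0.0001
```

Call:
arm_command(
  steps=[
    [[0, 0.003, 0], [0, 0, 0], 0],
    [[0, 0.006, 0], [0, 0, 0], 0],
    [[0, 0.006, 0], [0, 0, 0], 0],
  ],
)

```text
t: 4.85
tool_pos: [0.4381, -0.3402, 0.0275]
tool_rot: [-0.435, 1.987, -1.983]
contact_force: [0.2, 0.0, 0.0]
opening: 0.0002
```

```bash
python3 look.py s7;python3 d.py m2 .037
```

```text
4.9 [ 0.4383 -0.3403  0.0278] [-0.3 -0.1  0.3]
target [ 0.4389 -0.3412  0.037 ] tool delta [-0.0002 -0.0092  0.0011] [-0.002  0.001 -1.   ] [ 0.416 -0.909 -0.002]
```

View pics/s7.png

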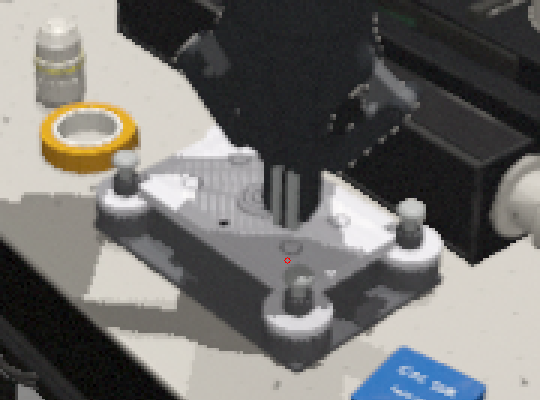

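Call:
arm_command(
  steps=[
    [[0, 0.002, 0.0005], [0, 0, 0], 0],
    [[0, 0.004, 0.001], [0, 0, 0], 0],
    [[0, 0.006, 0.001], [0, 0, 0], 0],
    [[0, 0.007, 0.001], [0, 0, 0], 0],
    [[0, 0.007, 0.001], [0, 0, 0], 0],
  ],
)

```text
t: 5.4
tool_pos: [0.4386, -0.3411, 0.0205]
tool_rot: [-0.435, 1.987, -1.983]
contact_force: [0.0, -0.2, -0.5]
opening: 0.0001
```

Call:
arm_command(
  steps=[
    [[0, 0.002, 0], [0, 0, 0], 0],
    [[0, 0.002, 0], [0, 0, 0], 0],
  ],
)

```text
t: 5.6
tool_pos: [0.4384, -0.3409, 0.0182]
tool_rot: [-0.435, 1.987, -1.983]
contact_force: [0.0, 0.1, -0.2]
opening: 0.0
```

```bash
python3 look.py s8;python3 d.py m2 .037
```

```text
5.65 [ 0.4384 -0.341   0.0183] [-0.1  0.2 -0.5]
target [ 0.4389 -0.3412  0.037 ] tool delta [-0.0003 -0.0187  0.0004] [-0.002  0.002 -1.   ] [ 0.416 -0.909 -0.003]
```

View pics/s8.png

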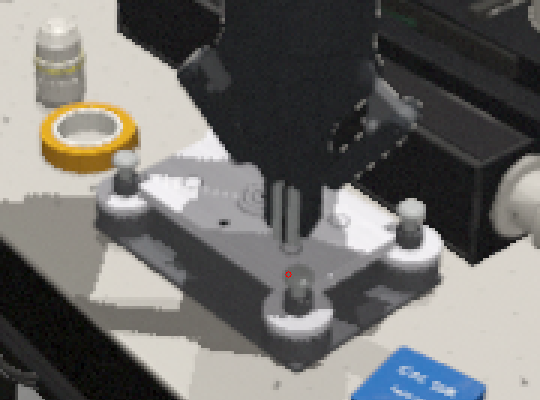

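Call:
arm_command(
  steps=[
    [[0, 0.001, 0], [0, 0, 0], 0],
    [[0, 0.002, 0], [0, 0, 0], 0],
    [[0, 0.002, 0], [0, 0, 0], 0],
  ],
)

```text
t: 5.95
tool_pos: [0.4383, -0.3409, 0.0161]
tool_rot: [-0.435, 1.988, -1.983]
contact_force: [0.2, -1.0, 0.2]
opening: -0.0001
```

Call:
arm_command(
  steps=[
    [[0, 0.001, 0], [0, 0, 0], 0],
    [[0, 0.002, 0], [0, 0, 0], 0],
    [[0, 0.002, 0], [0, 0, 0], 0],
  ],
)

```text
t: 6.25
tool_pos: [0.4382, -0.3407, 0.0139]
tool_rot: [-0.435, 1.988, -1.982]
contact_force: [-0.4, 0.4, 0.1]
opening: -0.0001
```

```bash
python3 look.py s9;python3 d.py m2 .037
```

```text
6.3 [ 0.4383 -0.3408  0.014 ] [-0.2 -0.8 -0.4]
target [ 0.4389 -0.3412  0.037 ] tool delta [-0.0004 -0.023   0.0006] [-0.003  0.002 -1.   ] [ 0.416 -0.909 -0.003]
```

View pics/s9.png

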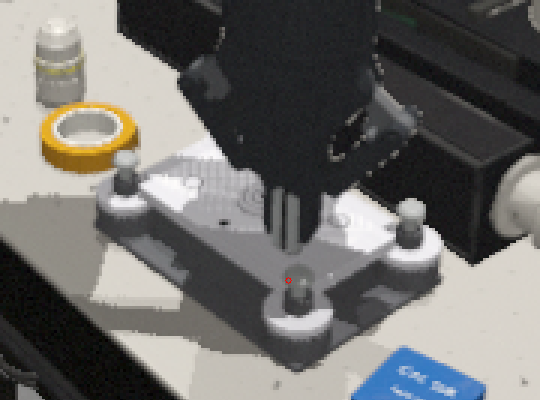

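Call:
arm_command(
  steps=[
    [[0, 0.001, 0], [0, 0, 0], 0],
    [[0, 0.002, 0], [0, 0, 0], 0],
    [[0, 0.002, 0], [0, 0, 0], 0],
  ],
)

```text
t: 6.6
tool_pos: [0.4381, -0.3407, 0.0118]
tool_rot: [-0.435, 1.988, -1.982]
contact_force: [0.2, -0.5, 0.9]
opening: 0.0002
```

Call:
arm_command(
  steps=[
    [[0, 0.001, 0], [0, 0, 0], 0],
    [[0, 0.0015, 0], [0, 0, 0], 0],
    [[0, 0.0015, 0], [0, 0, 0], 0],
  ],
)

```text
t: 6.9
tool_pos: [0.4381, -0.3406, 0.0102]
tool_rot: [-0.435, 1.988, -1.982]
contact_force: [-0.0, 1.1, 0.5]
opening: 0.0002
```

Call:
arm_command(
  steps=[
    [[0, 0.001, 0], [0, 0, 0], 0],
    [[0, 0.0015, 0], [0, 0, 0], 0],
    [[0, 0.0015, 0], [0, 0, 0], 0],
  ],
)

```text
t: 7.2
tool_pos: [0.4382, -0.3407, 0.0091]
tool_rot: [-0.435, 1.988, -1.982]
contact_force: [-1.0, 0.4, 3.9]
opening: -0.0001
```

```bash
python3 look.py s10;python3 d.py m2 .037; python3 -c "
from h import *
save(ctrl.get_image('wrist'),'w10')
print(ctrl.get_obs()['contact_force'],ctrl.get_obs()['effort'])"
```

```text
7.25 [ 0.4381 -0.3407  0.009 ] [-1.   0.2  3.4]
target [ 0.4389 -0.3412  0.037 ] tool delta [-0.0004 -0.028   0.0007] [-0.003  0.002 -1.   ] [ 0.416 -0.909 -0.003]
[-1.13864904  0.83913785  3.77091615] [-3.78145860e-02 -3.40136576e+01 -3.06937373e+01  2.72467802e-02
 -4.02255803e-01 -1.35135692e-04]
```

View pics/s10.png

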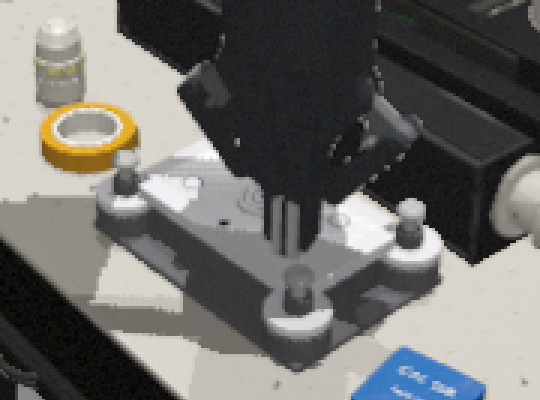

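View pics/w10.png

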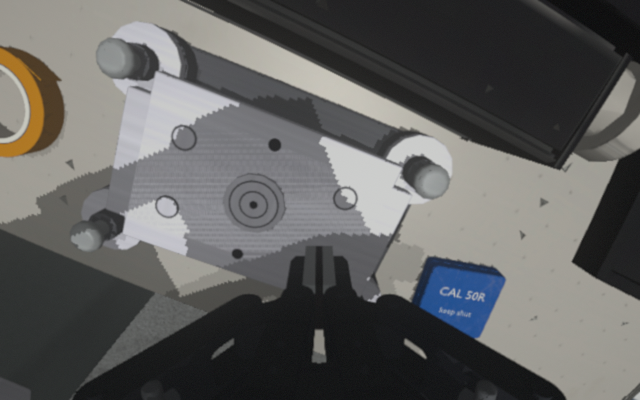

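Call:
arm_command(
  steps=[
    [[0, 0.0008, 0], [0, 0, 0], 0],
    [[0, 0.0015, 0], [0, 0, 0], 0],
    [[0, 0.0015, 0], [0, 0, 0], 0],
  ],
)

```text
t: 7.6
tool_pos: [0.4382, -0.3407, 0.009]
tool_rot: [-0.436, 1.989, -1.982]
contact_force: [-3.7, 4.7, 11.5]
opening: -0.0002
```

```bash
python3 look.py s11;python3 d.py m2 .037
```

```text
7.65 [ 0.4382 -0.3408  0.009 ] [-4.6  4.  11.2]
target [ 0.4389 -0.3412  0.037 ] tool delta [-0.0004 -0.028   0.0006] [-0.004  0.003 -1.   ] [ 0.416 -0.909 -0.004]
```

View pics/s11.png

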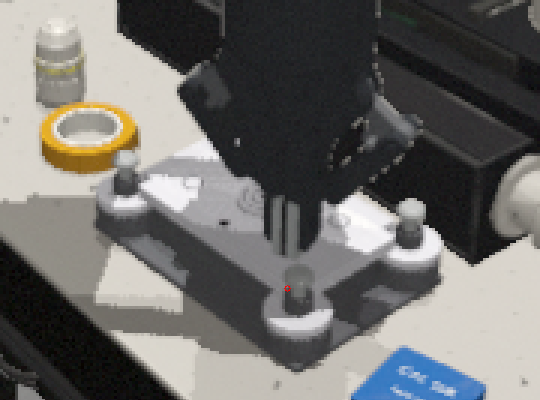

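Call:
arm_command(
  steps=[
    [[0, -0.01, 0], [0, 0, 0], 0],
    [[0, -0.02, 0], [0, 0, 0], 0],
    [[0, -0.02, 0], [0, 0, 0], 0],
  ],
)

```text
t: 7.95
tool_pos: [0.4395, -0.342, 0.031]
tool_rot: [-0.434, 1.985, -1.984]
contact_force: [0.4, 0.4, 1.1]
opening: 0.0003
```

```bash
python3 d.py m4 .018
```

```text
7.95 [ 0.4395 -0.342   0.031 ] [0.4 0.4 1.1]
target [ 0.4749 -0.3393  0.018 ] tool delta [-0.0333  0.013   0.0123] [-0.001 -0.    -1.   ] [ 0.416 -0.909 -0.   ]
```

Call:
arm_command(
  steps=[
    [[-0.017, 0, 0.006], [0, 0, 0], 0],
    [[-0.0333, 0, 0.0123], [0, 0, 0], 0],
    [[-0.0333, 0.007, 0.0123], [0, 0, 0], 0],
    [[-0.0333, 0.013, 0.0123], [0, 0, 0], 0],
    [[-0.0333, 0.013, 0.0123], [0, 0, 0], 0],
  ],
)

```text
t: 8.45
tool_pos: [0.4731, -0.3382, 0.0158]
tool_rot: [-0.436, 1.989, -1.982]
contact_force: [0.1, -0.6, -0.1]
opening: 0.0001
```

```bash
python3 look.py s12;python3 d.py m4 .011
```

```text
8.5 [ 0.4734 -0.3385  0.0164] [-0.1  0.1  0.2]
target [ 0.4749 -0.3393  0.011 ] tool delta [-0.0011  0.0054  0.0013] [-0.003  0.002 -1.   ] [ 0.416 -0.909 -0.003]
```

View pics/s12.png

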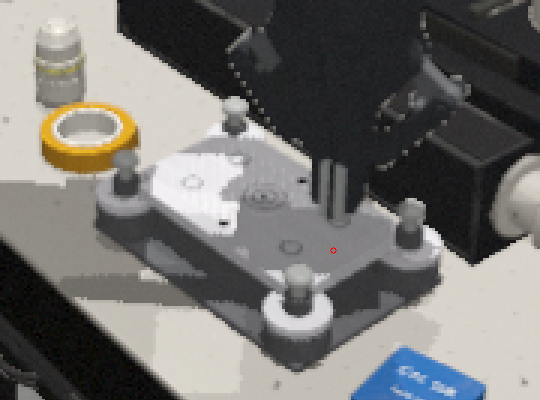

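Call:
arm_command(
  steps=[
    [[-0.0005, 0.002, 0.0005], [0, 0, 0], 0],
    [[-0.0011, 0.004, 0.0013], [0, 0, 0], 0],
    [[-0.0011, 0.006, 0.0013], [0, 0, 0], 0],
    [[-0.0011, 0.006, 0.0013], [0, 0, 0], 0],
  ],
)

```text
t: 8.9
tool_pos: [0.4746, -0.3392, 0.0101]
tool_rot: [-0.436, 1.989, -1.983]
contact_force: [-0.1, -0.5, -0.7]
opening: -0.0001
```

Call:
arm_command(
  steps=[
    [[0, 0.001, 0], [0, 0, 0], 0],
    [[0, 0.002, 0], [0, 0, 0], 0],
    [[0, 0.002, 0], [0, 0, 0], 0],
  ],
)

```text
t: 9.2
tool_pos: [0.4748, -0.3394, 0.0091]
tool_rot: [-0.436, 1.988, -1.983]
contact_force: [-1.6, 1.3, 5.3]
opening: -0.0002
```

Call:
arm_command(
  steps=[
    [[0, -0.01, 0], [0, 0, 0], 0],
    [[0, -0.02, 0], [0, 0, 0], 0],
    [[0, -0.02, 0], [0, 0, 0], 0],
  ],
)

```text
t: 9.5
tool_pos: [0.4763, -0.3407, 0.0316]
tool_rot: [-0.433, 1.984, -1.985]
contact_force: [-0.3, -0.1, -0.0]
opening: -0.0
```

```bash
python3 d.py m3 .016
```

```text
9.5 [ 0.4763 -0.3407  0.0316] [-0.3 -0.1 -0. ]
target [ 0.4705 -0.2594  0.016 ] tool delta [-0.0286  0.0155 -0.0764] [-0.    -0.001 -1.   ] [ 0.416 -0.909  0.001]
```

Call:
arm_command(
  steps=[
    [[-0.014, 0, -0.038], [0, 0, 0], 0],
    [[-0.0286, 0, -0.0764], [0, 0, 0], 0],
    [[-0.0286, 0.003, -0.0764], [0, 0, 0], 0],
    [[-0.0286, 0.009, -0.0764], [0, 0, 0], 0],
    [[-0.0286, 0.0125, -0.0764], [0, 0, 0], 0],
  ],
)

```text
t: 10.0
tool_pos: [0.4706, -0.2599, 0.0187]
tool_rot: [-0.433, 1.983, -1.986]
contact_force: [0.4, -1.3, -0.5]
opening: -0.0
```

```bash
python3 look.py s13;python3 d.py m3 .011
```

```text
10.05 [ 0.4702 -0.2598  0.018 ] [-0.1  0.3 -0.4]
target [ 0.4705 -0.2594  0.011 ] tool delta [-0.0005  0.007  -0.0003] [-0.001 -0.001 -1.   ] [ 0.415 -0.91   0.   ]
```

View pics/s13.png

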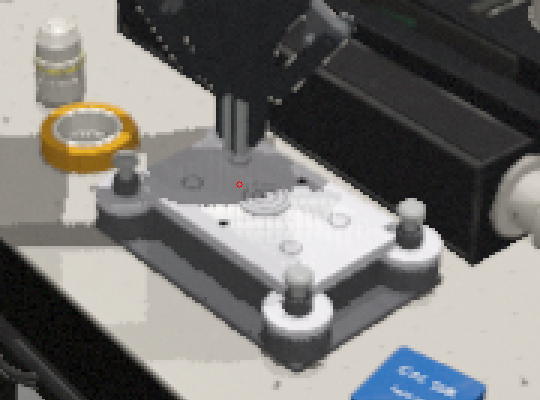

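Call:
arm_command(
  steps=[
    [[-0.0003, 0.003, 0], [0, 0, 0], 0],
    [[-0.0005, 0.006, 0], [0, 0, 0], 0],
    [[-0.0005, 0.0075, 0], [0, 0, 0], 0],
    [[-0.0005, 0.0075, 0], [0, 0, 0], 0],
  ],
)

```text
t: 10.45
tool_pos: [0.4704, -0.2598, 0.0101]
tool_rot: [-0.433, 1.986, -1.986]
contact_force: [-1.3, 0.8, -0.4]
opening: -0.0002
```

Call:
arm_command(
  steps=[
    [[0, 0.001, 0], [0, 0, 0], 0],
    [[0, 0.002, 0], [0, 0, 0], 0],
    [[0, 0.002, 0], [0, 0, 0], 0],
  ],
)

```text
t: 10.75
tool_pos: [0.4706, -0.26, 0.009]
tool_rot: [-0.434, 1.985, -1.986]
contact_force: [-2.6, 0.7, 5.0]
opening: 0.0001
```

Call:
arm_command(
  steps=[
    [[0, -0.01, 0], [0, 0, 0], 0],
    [[0, -0.02, 0], [0, 0, 0], 0],
    [[0, -0.02, 0], [0, 0, 0], 0],
  ],
)

```text
t: 11.05
tool_pos: [0.4721, -0.2611, 0.0315]
tool_rot: [-0.43, 1.981, -1.988]
contact_force: [-0.0, -0.0, 0.3]
opening: 0.0002
```

```bash
python3 d.py m1 .016
```

```text
11.05 [ 0.4721 -0.2611  0.0315] [-0.  -0.   0.3]
target [ 0.4345 -0.2613  0.016 ] tool delta [ 0.0343  0.0154 -0.0154] [ 0.002 -0.003 -1.   ] [ 0.415 -0.91   0.004]
```

Call:
arm_command(
  steps=[
    [[0.017, 0, -0.0075], [0, 0, 0], 0],
    [[0.0343, 0, -0.0154], [0, 0, 0], 0],
    [[0.0343, 0.003, -0.0154], [0, 0, 0], 0],
    [[0.0343, 0.009, -0.0154], [0, 0, 0], 0],
    [[0.0343, 0.0125, -0.0154], [0, 0, 0], 0],
  ],
)

```text
t: 11.55
tool_pos: [0.4349, -0.2613, 0.0183]
tool_rot: [-0.43, 1.981, -1.988]
contact_force: [0.0, 0.7, 0.6]
opening: 0.0002
```

```bash
python3 look.py s14;python3 d.py m1 .011
```

```text
11.6 [ 0.4345 -0.2609  0.0177] [ 0.1 -0.2 -0.8]
target [ 0.4345 -0.2613  0.011 ] tool delta [0.0002 0.0067 0.0004] [ 0.001 -0.002 -1.   ] [ 0.415 -0.91   0.002]
```

View pics/s14.png

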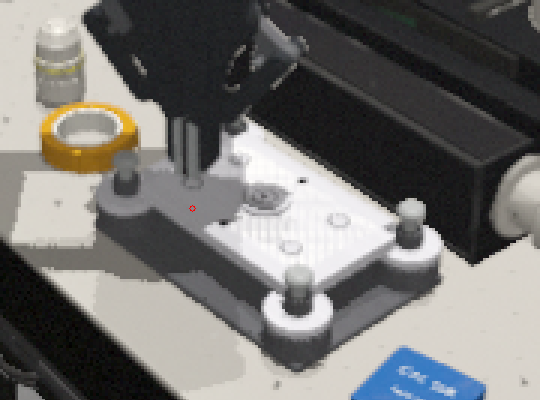

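Call:
arm_command(
  steps=[
    [[0.0001, 0.003, 0.0002], [0, 0, 0], 0],
    [[0.0002, 0.006, 0.0004], [0, 0, 0], 0],
    [[0.0002, 0.0075, 0.0004], [0, 0, 0], 0],
    [[0.0002, 0.0085, 0.0004], [0, 0, 0], 0],
    [[0.0002, 0.009, 0.0004], [0, 0, 0], 0],
  ],
)

```text
t: 12.1
tool_pos: [0.4345, -0.2613, 0.0089]
tool_rot: [-0.432, 1.983, -1.986]
contact_force: [-0.5, 1.0, 3.7]
opening: -0.0
```

Call:
arm_command(
  steps=[
    [[0, 0.001, 0], [0, 0, 0], 0],
    [[0, 0.0015, 0], [0, 0, 0], 0],
    [[0, 0.0015, 0], [0, 0, 0], 0],
  ],
)

```text
t: 12.4
tool_pos: [0.4344, -0.2613, 0.008]
tool_rot: [-0.433, 1.984, -1.986]
contact_force: [-4.3, 1.7, 5.8]
opening: -0.0002
```

Call:
arm_command(
  steps=[
    [[0, 0.001, 0], [0, 0, 0], 0],
    [[0, 0.0015, 0], [0, 0, 0], 0],
    [[0, 0.0015, 0], [0, 0, 0], 0],
  ],
)

```text
t: 12.7
tool_pos: [0.4342, -0.2612, 0.0073]
tool_rot: [-0.434, 1.984, -1.986]
contact_force: [-4.1, 3.2, 6.8]
opening: -0.0
```

```bash
python3 look.py s15;python3 d.py m1 .011
```

```text
12.75 [ 0.4342 -0.2612  0.0073] [-3.8  3.1  7.7]
target [ 0.4345 -0.2613  0.011 ] tool delta [-0.0003 -0.0037  0.0003] [-0.001 -0.001 -1.   ] [ 0.416 -0.91   0.   ]
```

View pics/s15.png

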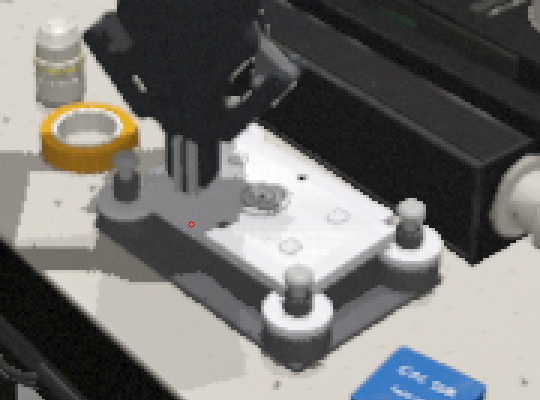

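Call:
arm_command(
  steps=[
    [[0, 0.001, 0], [0, 0, 0], 0],
    [[0, 0.002, 0], [0, 0, 0], 0],
    [[0, 0.0025, 0], [0, 0, 0], 0],
    [[0, 0.0025, 0], [0, 0, 0], 0],
  ],
)

```text
t: 13.15
tool_pos: [0.434, -0.2612, 0.0061]
tool_rot: [-0.435, 1.985, -1.985]
contact_force: [-4.9, 3.1, 10.7]
opening: -0.0002
```

```bash
python3 look.py s16;python3 d.py m1 .011; python3 -c "
from h import *
save(ctrl.get_image('wrist'),'w16')"
```

```text
13.2 [ 0.434  -0.2612  0.0061] [-5.6  3.6 10.3]
target [ 0.4345 -0.2613  0.011 ] tool delta [-0.0004 -0.0049  0.0004] [-0.002 -0.    -1.   ] [ 0.416 -0.909 -0.001]
```

View pics/s16.png

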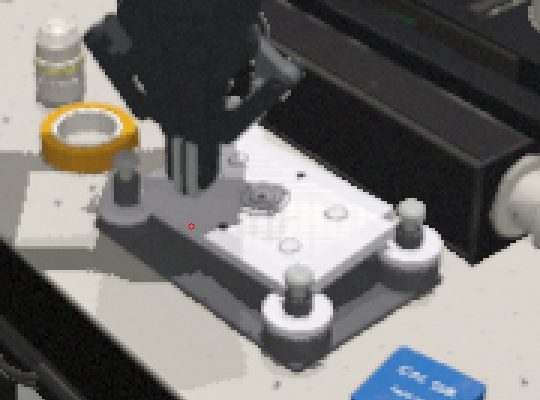

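View pics/w16.png

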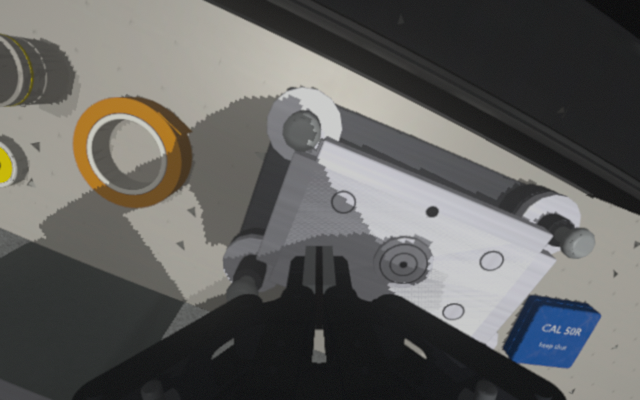

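Call:
arm_command(
  steps=[
    [[0, -0.01, 0], [0, 0, 0], 0],
    [[0, -0.02, 0], [0, 0, 0], 0],
    [[0, -0.03, 0], [0, 0, 0], 0],
    [[0, -0.03, 0], [0, 0, 0], 0],
  ],
)

```text
t: 13.65
tool_pos: [0.4354, -0.2622, 0.0383]
tool_rot: [-0.432, 1.981, -1.988]
contact_force: [0.2, 0.0, -0.9]
opening: -0.0003
```

```bash
python3 d.py s1 .034; python3 look.py s17
python3 - <<'E'
from fit import *
im=ctrl.get_image('wrist');save(im,'w17')
for n in L:print(n,proj(im,W([.4547,-.3003,.0545],n)).round(1))
E
```

```text
13.65 [ 0.4354 -0.2622  0.0383] [ 0.2  0.  -0.9]
target [ 0.4089 -0.2327  0.034 ] tool delta [ 0.0118  0.0042 -0.0379] [ 0.001 -0.003 -1.   ] [ 0.416 -0.909  0.003]
m1 [237.5 316.9]
m2 [278.6 433.5]
m3 [183.8 340. ]
m4 [230.5 461.7]
s1 [267.  252.4]
s2 [336.2 464.3]
s3 [126.5 304.3]
s4 [222.4 539.9]
```

View pics/s17.png

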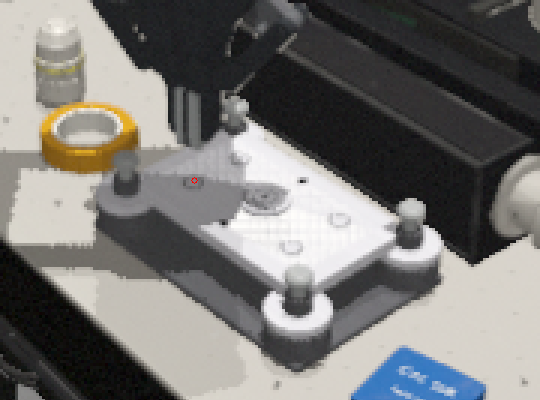

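View pics/w17.png

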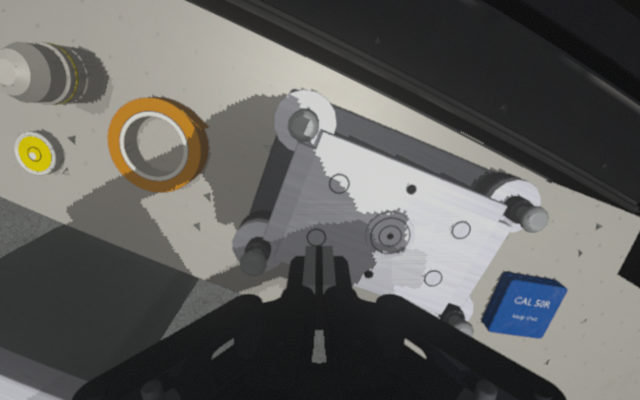

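```bash
python3 -c "
import cv2
b=cv2.imread('pics/w17.png')
c=cv2.resize(b[190:330,200:360],None,fx=4,fy=4,interpolation=3)
cv2.circle(c,(210,308),3,(0,0,255),1)
cv2.imwrite('pics/w17c.png',c)"
```

```text
(no output)
```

View pics/w17c.png

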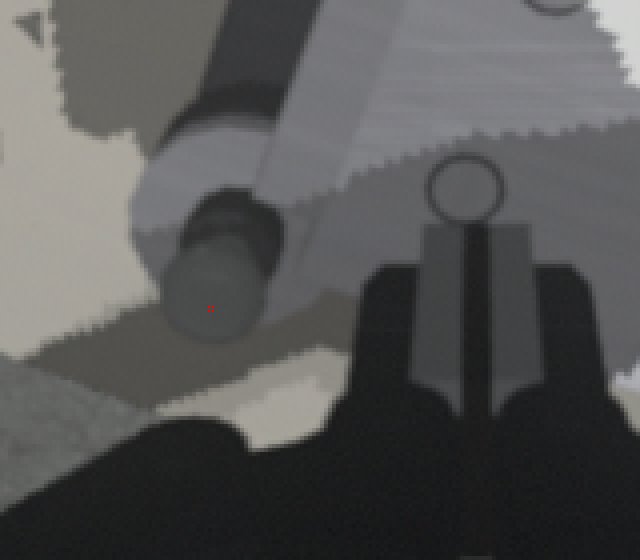

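Call:
arm_command(
  steps=[
    [[0.005, 0, -0.018], [0, 0, 0], 0],
    [[0.0103, 0, -0.0374], [0, 0, 0], 0],
    [[0.0103, 0.002, -0.0374], [0, 0, 0], 0],
    [[0.0103, 0.004, -0.0374], [0, 0, 0], 0],
    [[0.0103, 0.004, -0.0374], [0, 0, 0], 0],
  ],
)

```text
t: 14.25
tool_pos: [0.4096, -0.232, 0.0322]
tool_rot: [-0.434, 1.985, -1.986]
contact_force: [-0.0, 1.0, 0.2]
opening: 0.0005
```

```bash
python3 d.py s1 .026; python3 look.py s18
python3 - <<'E'
from fit import *
im=ctrl.get_image('wrist')
c=cv2.resize(im["img"][190:330,240:400],None,fx=4,fy=4,interpolation=3);save({"img":c},'w18')
E
```

```text
14.25 [ 0.4096 -0.232   0.0322] [-0.   1.   0.2]
target [ 0.4089 -0.2327  0.026 ] tool delta [0.0009 0.0062 0.0004] [-0.002 -0.001 -1.   ] [ 0.416 -0.909  0.   ]
```

View pics/s18.png

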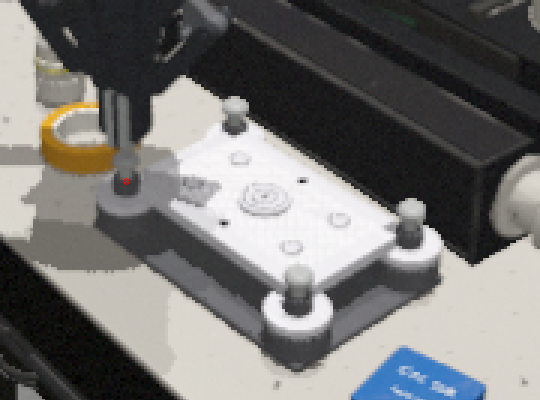

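View pics/w18.png

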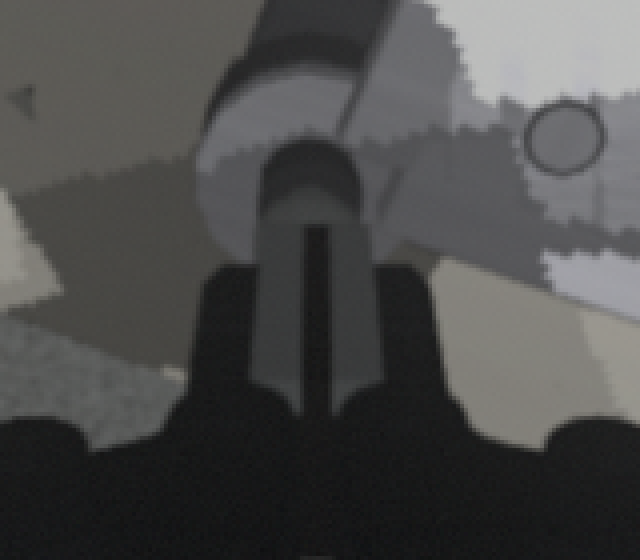

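Call:
arm_command(
  steps=[
    [[-0.0005, 0.003, 0], [0, 0, 0], 0],
    [[-0.0008, 0.006, 0], [0, 0, 0], 0],
    [[-0.0008, 0.008, 0], [0, 0, 0], 0],
    [[-0.0008, 0.01, 0], [0, 0, 0], 0],
    [[-0.0008, 0.011, 0], [0, 0, 0], 0],
  ],
)

```text
t: 14.85
tool_pos: [0.4106, -0.2319, 0.0223]
tool_rot: [-0.435, 1.985, -1.986]
contact_force: [-3.9, 1.4, 7.2]
opening: 0.0002
```

```bash
python3 d.py s1 .015; python3 look.py s19
```

```text
14.85 [ 0.4106 -0.2319  0.0223] [-3.9  1.4  7.2]
target [ 0.4089 -0.2327  0.015 ] tool delta [0.0018 0.0073 0.    ] [-0.002 -0.001 -1.   ] [ 0.416 -0.909 -0.   ]
```

View pics/s19.png

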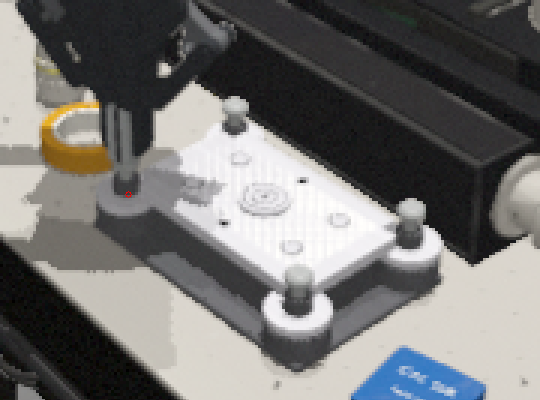

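Button starting down at ~7 N; keep pushing.

Call:
arm_command(
  steps=[
    [[0, 0.003, 0], [0, 0, 0], 0],
    [[0, 0.005, 0], [0, 0, 0], 0],
    [[0, 0.007, 0], [0, 0, 0], 0],
    [[0, 0.009, 0], [0, 0, 0], 0],
    [[0, 0.009, 0], [0, 0, 0], 0],
  ],
)

```text
t: 15.4
tool_pos: [0.4106, -0.2319, 0.0148]
tool_rot: [-0.436, 1.986, -1.985]
contact_force: [-5.8, 3.8, 12.8]
opening: -0.0004
```

```bash
python3 d.py s1 .015; python3 look.py s20
```

```text
15.4 [ 0.4106 -0.2319  0.0148] [-5.8  3.8 12.8]
target [ 0.4089 -0.2327  0.015 ] tool delta [ 0.0018 -0.0002  0.    ] [-0.004 -0.    -1.   ] [ 0.416 -0.909 -0.001]
```

View pics/s20.png

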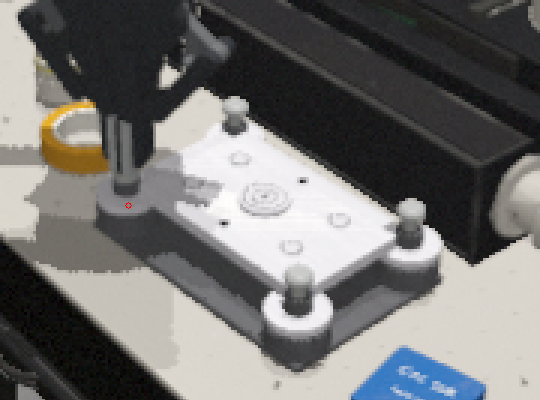

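Call:
arm_command(
  steps=[
    [[0, 0.001, 0], [0, 0, 0], 0],
    [[0, 0.003, 0], [0, 0, 0], 0],
    [[0, 0.003, 0], [0, 0, 0], 0],
  ],
)

```text
t: 15.75
tool_pos: [0.4106, -0.232, 0.0147]
tool_rot: [-0.439, 1.989, -1.984]
contact_force: [-9.9, 6.6, 21.4]
opening: -0.0
```

Call:
arm_command(
  steps=[
    [[0, -0.01, 0], [0, 0, 0], 0],
    [[0, -0.03, 0], [0, 0, 0], 0],
    [[0, -0.06, 0], [0, 0, 0], 0],
    [[0, -0.1, 0], [0, 0, 0], 0],
    [[0.02, -0.14, 0], [0, 0, 0], 0],
  ],
)

```text
t: 16.25
tool_pos: [0.3937, -0.2398, 0.156]
tool_rot: [-0.44, 1.988, -1.982]
contact_force: [-0.1, -0.3, 0.8]
opening: -0.0002
```

Call:
arm_command(
  steps=[
    [[0.03, -0.02, 0.0], [0, 0, 0], 0],
    [[0.05, -0.02, 0.0], [0, 0, 0], 0],
    [[0.05, -0.02, 0.0], [0, 0, 0], 0],
    [[0.05, -0.02, 0.0], [0, 0, 0], 0],
  ],
)

```text
t: 16.65
tool_pos: [0.3483, -0.2607, 0.176]
tool_rot: [-0.439, 1.989, -1.982]
contact_force: [-1.0, 0.7, 1.1]
opening: 0.0002
```

```bash
python3 look.py s21
python3 - <<'E'
from fit import *
im=ctrl.get_image('wrist');save(im,'w21');np.save("w21.npy",im,allow_pickle=True)
o=ctrl.get_obs();print(o['t'],o['tool_pos'],o['contact_force'])
E
```

```text
16.75 [ 0.34855336 -0.26023063  0.17542775] [-0.07154448  0.69902376 -0.48343476]
```

View pics/s21.png

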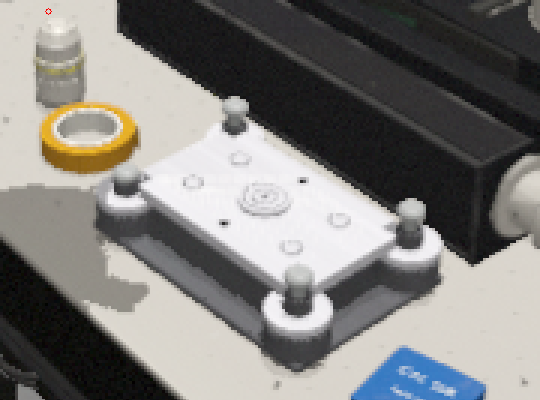

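View pics/w21.png

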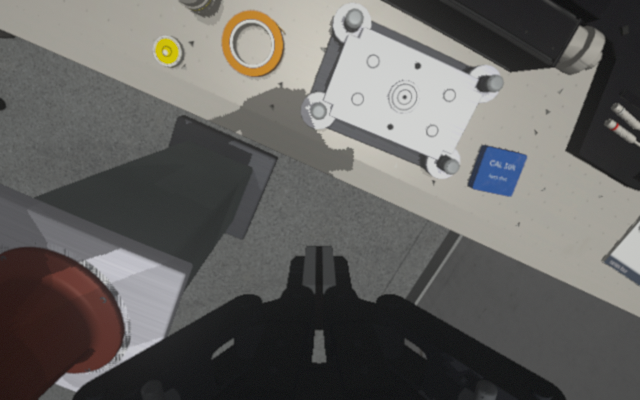

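```bash
python3 -c "
from h import *
print(ctrl.finish_job())"
```

```text
the job is handed in; nothing more can be done
None
```

The front left corner (mark 1) was the loose one. Its shim button is now down on its collar, and I handed the job in at about 16.8 s of the 48 s.

- **Finding the corner:** I pressed all four marks with the gripper shut. Marks 2, 4 and 3 held hard with no sink, at about 11, 5 and 5 N. Mark 1 sank about 3 mm. In the side view the plate tipped visibly, with the opposite corner rising about 3 mm.
- **Pressing the button:** The front left button travelled about 9 mm and then stopped. A further push to 21 N moved it only 0.1 mm more.
- **Last checks:** The side and wrist pictures show that button down and the other three standing. The plate is level with its marks where they were, and the tape roll, box, objective and level look undisturbed. The arm is well clear and touching nothing.

**What disagreed:**
- **Tip height:** The fingertips touched the plate at a TCP reading of z = 0.009, not 0.037. The shut tips therefore sit about 28 mm behind the reported TCP, so I worked from contact force and measured contact height instead.
- **Force at mark 1:** The 3 mm sink took about 10 N, against the 4 to 5 N described. This may be because the finger is wide and rubs on the plate.
- **Calibration:** The scene camera put the jig about 7 mm from where the side and wrist cameras did. I used the wrist camera.

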